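# Level the load of sawn pieces and hold up the carry tray

## Robot

A 6-joint arm with a two-finger parallel gripper is mounted at the origin on the work surface. World frame = base frame: x ahead of the robot, y to its left, z up, the work surface at z = 0. Lengths are in m, angles in rad, forces in N, time in s.
With the tool pointing down it reaches from about 0.375 to 0.9 m from the base axis. Payload 3.1 kg.
Tool frame: the origin (TCP) lies at the centre of the arm's flange, where the gripper is bolted on; the fingertips stand 173 mm ahead of it and the grasp point (between the pads) lies 155 mm ahead of it (tip_extent is the distance from the TCP to the fingertips, in m); z points along the fingers, y is the direction in which the jaws open and shut (so a half turn about z gives the same grasp; the last joint's range is limited). The gripper opens to 85 mm and grips with 20 to 120 N. Pads are 22 mm wide; open, the fingers measure 114 mm over their backs; the gripper's body (76 mm by 85 mm) begins 54 mm behind the grasp point. The pads swing forward as they close: fully open they stand 13 mm farther back than shut.
Start: joints at [1.014, 0.527, 1.433, -0, 1.181, -0.178], TCP at [0.231, 0.581, 0.405] pointing down, gripper open.
Joint ranges: [-3.08, 3.08], [-0.75, 2.2], [0.22, 2.44], [-1.43, 4.57], [0, 2.65], [-2.85, 2.85]. Speed limits (rad/s): [2.79, 2.79, 3.14, 3.14, 3.14, 3.14].

## Interface

Orientations are given as a unit quaternion [x, y, z, w].
In Python, from station import sense, snapshot, sign_off, tip_extent gives the robot as it stands. The module is installed in compiled form; this text tells all that it offers.
- The arm moves only by the tool servo_tool, never from a script. Its argument "rows" is a list of rows, each a list of 3 entries, a list of its own where there are three numbers: the shift along the tool's x, y, z in mm, then the turn about the tool's z in degrees, then the opening, from -1 (shut) to 1 (fully open), so that 0 is half open. A call has 1 to 8 rows; each row is the pose to reach, as a shift and turn from the pose measured when the call began, along the tool's axes at that moment; what a row does not reach only later rows make up. A row lasts 1/10 s, in which the tool goes at most 50 mm and 8.59 degrees, less where a joint would pass 70% of its speed; a pose out of reach is approached as far as the arm can. A call with a gripper value outside its range is refused whole. The fingers move at their own pace and stop on an object; "force" is the grip in N (left out, the last holds). Time passes only in rows, so rows that repeat a pose let the fingers close. It gives the time, the measured TCP pose, the force and the opening at its end, in the units of the state.
- sense(): the state, without advancing time (a new reading comes with each control period).
- snapshot(name): name is "side" or "top" or "wrist"; returns a dict with "image" (400x640x3 uint8, blue, green, red), "z_map" (400x640 float32, m along the optical axis (not along the pixel's ray), 0 where there is no reading), "vertical_fov" (degrees; the focal length in pixels is half the picture's height over the tangent of half this angle, whatever the lens; pixels are square), "cx", "cy" (the principal point, pixels), "cam_to_world" (4x4, takes a point from camera to world coordinates). Camera axes: x right, y down, z forward; pixel columns grow to the right and rows downward; lengths in m; the calibration is good to about 2 mm. The wrist camera is an equidistant fisheye: a pixel r from the principal point sees the ray r / f radians off the axis. A picture is of the moment at which its call begins.
- sign_off(): hands the job in, once; it reports no verdict.
The state is a dict: "t": time; "q": joint angles; "qd": joint speeds; "tau": joint torques, N m; "tcp_pos": TCP position; "tool_rot": TCP orientation; "force": force on the tool from outside, world axes, zero at the start; "ft_torque": the same for the moment, N m; "finger_gap": opening from 0.0 (shut) to 1.0 (fully open).
Only numpy, scipy, OpenCV 4.12 (cv2) and the standard library are available. Lean on these libraries where they do the work, as an engineer would, in place of code of your own. Each camera call takes 0.05 s, during which the arm holds its last target. There are 200 camera calls.

## Task

The sawn wooden pieces are heaped at one end of the carry tray: spread them, with the tray on the table, into an even single layer, three on each side of the handle. Then pick the tray up by the middle of its handle, keeping it level so that nothing spills, and hold it level and still about 10 cm above the table for a couple of seconds; finish while still holding it up. Leave the saw, the bench hook, its strip of wood and the flask where they are.

Things in the scene. Friction and masses are not known exactly. Their poses are not given: they have to be found in the camera images.
- tray: open carry tray painted light blue, on the table (top at height 0), 400 mm long (its y), 220 mm wide (its x), 50 mm high; floor 8 mm, walls 9 mm thick. Origin: centre of its underside, z up. Brown uprights, 40 mm along y, 12 mm thick, 138 mm high, on the outside of both long walls at y = 0 carry a grip bar across it (along x). 0.50 to 0.70 kg, plus the pieces 0.22 kg.
- handle (a point): middle of the tray's grip bar, 125 mm above the tray's underside and straight above its centre, where the evenly laden tray balances. The bar is fixed to the tray, runs along the tray's x, 24 mm wide (along y) and 26 mm high, its top 138 mm above the underside; axes as the tray's.
- piece0_center (a point): sawn piece of square timber, 34 x 34 mm and 48 mm long, about 36 g, with darker end grain; this point is its centre, z is up and y along its 48 mm length (the sawn ends look to +y and -y). At the start it lies on the tray's floor as the middle one of the heap, which is at one end of the tray, either +y or -y. Lying on the floor its centre is 25 mm above the tray's underside, on top of the heap 59 mm.
- piece1_center (a point): sawn piece of square timber, 34 x 34 mm and 48 mm long, about 36 g, with darker end grain; this point is its centre, z is up and y along its 48 mm length (the sawn ends look to +y and -y). At the start it lies on the floor in the heap, beside the middle one. Lying on the floor its centre is 25 mm above the tray's underside, on top of the heap 59 mm.
- piece2_center (a point): sawn piece of square timber, 34 x 34 mm and 48 mm long, about 36 g, with darker end grain; this point is its centre, z is up and y along its 48 mm length (the sawn ends look to +y and -y). At the start it lies on the floor in the heap, beside the middle one on the other side. Lying on the floor its centre is 25 mm above the tray's underside, on top of the heap 59 mm.
- piece3_center (a point): sawn piece of square timber, 34 x 34 mm and 48 mm long, about 36 g, with darker end grain; this point is its centre, z is up and y along its 48 mm length (the sawn ends look to +y and -y). At the start it lies on top of the heap. Lying on the floor its centre is 25 mm above the tray's underside, on top of the heap 59 mm.
- piece4_center (a point): sawn piece of square timber, 34 x 34 mm and 48 mm long, about 36 g, with darker end grain; this point is its centre, z is up and y along its 48 mm length (the sawn ends look to +y and -y). At the start it lies on top of the heap. Lying on the floor its centre is 25 mm above the tray's underside, on top of the heap 59 mm.
- piece5_center (a point): sawn piece of square timber, 34 x 34 mm and 48 mm long, about 36 g, with darker end grain; this point is its centre, z is up and y along its 48 mm length (the sawn ends look to +y and -y). At the start it lies alone on the floor of the tray's other end. Lying on the floor its centre is 25 mm above the tray's underside, on top of the heap 59 mm.
- bench_hook: bystander: wooden bench hook, board 170 x 240 x 18 mm with a cleat on top (to 40 mm high), hooked over the table's right (-y) edge; origin: centre of the board's underside
- strip: bystander: strip of square timber 420 x 18 x 18 mm lying on the bench hook against its cleat, along x; origin: middle of its underside
- saw: bystander: tenon saw lying flat on the table to the left, 360 mm long along its x, grip to -x, 22 mm high, black and orange grip; origin: near its middle, on the table
- flask: bystander: upright blue steel drinking flask, 68 mm across, 242 mm high; origin: centre of its foot
Mind the look-alikes: they are no part of the job. What is shaped like the part that bears piece4_center but blue or orange is not meant.

How it is judged:
On the way, in this order (a step that is already met when the one before it is completed fails the run):
1. with the tray standing on the table, all six pieces lie one deep on its floor, three on each side of the handle (z of piece0_center in the frame of tray between 0 and 0.037 m and z of piece1_center in the frame of tray between 0 and 0.037 m and z of piece2_center in the frame of tray between 0 and 0.037 m and z of piece3_center in the frame of tray between 0 and 0.037 m and z of piece4_center in the frame of tray between 0 and 0.037 m and z of piece5_center in the frame of tray between 0 and 0.037 m and ((y of each of piece0_center, piece1_center, piece2_center in the frame of tray above 0.02 m and y of each of piece3_center, piece4_center, piece5_center in the frame of tray below -0.02 m) or (y of each of piece0_center, piece1_center, piece3_center in the frame of tray above 0.02 m and y of each of piece2_center, piece4_center, piece5_center in the frame of tray below -0.02 m) or (y of each of piece0_center, piece1_center, piece4_center in the frame of tray above 0.02 m and y of each of piece2_center, piece3_center, piece5_center in the frame of tray below -0.02 m) or (y of each of piece0_center, piece1_center, piece5_center in the frame of tray above 0.02 m and y of each of piece2_center, piece3_center, piece4_center in the frame of tray below -0.02 m) or (y of each of piece0_center, piece2_center, piece3_center in the frame of tray above 0.02 m and y of each of piece1_center, piece4_center, piece5_center in the frame of tray below -0.02 m) or (y of each of piece0_center, piece2_center, piece4_center in the frame of tray above 0.02 m and y of each of piece1_center, piece3_center, piece5_center in the frame of tray below -0.02 m) or (y of each of piece0_center, piece2_center, piece5_center in the frame of tray above 0.02 m and y of each of piece1_center, piece3_center, piece4_center in the frame of tray below -0.02 m) or (y of each of piece0_center, piece3_center, piece4_center in the frame of tray above 0.02 m and y of each of piece1_center, piece2_center, piece5_center in the frame of tray below -0.02 m) or (y of each of piece0_center, piece3_center, piece5_center in the frame of tray above 0.02 m and y of each of piece1_center, piece2_center, piece4_center in the frame of tray below -0.02 m) or (y of each of piece0_center, piece4_center, piece5_center in the frame of tray above 0.02 m and y of each of piece1_center, piece2_center, piece3_center in the frame of tray below -0.02 m) or (y of each of piece0_center, piece4_center, piece5_center in the frame of tray below -0.02 m and y of each of piece1_center, piece2_center, piece3_center in the frame of tray above 0.02 m) or (y of each of piece0_center, piece3_center, piece5_center in the frame of tray below -0.02 m and y of each of piece1_center, piece2_center, piece4_center in the frame of tray above 0.02 m) or (y of each of piece0_center, piece3_center, piece4_center in the frame of tray below -0.02 m and y of each of piece1_center, piece2_center, piece5_center in the frame of tray above 0.02 m) or (y of each of piece0_center, piece2_center, piece5_center in the frame of tray below -0.02 m and y of each of piece1_center, piece3_center, piece4_center in the frame of tray above 0.02 m) or (y of each of piece0_center, piece2_center, piece4_center in the frame of tray below -0.02 m and y of each of piece1_center, piece3_center, piece5_center in the frame of tray above 0.02 m) or (y of each of piece0_center, piece2_center, piece3_center in the frame of tray below -0.02 m and y of each of piece1_center, piece4_center, piece5_center in the frame of tray above 0.02 m) or (y of each of piece0_center, piece1_center, piece5_center in the frame of tray below -0.02 m and y of each of piece2_center, piece3_center, piece4_center in the frame of tray above 0.02 m) or (y of each of piece0_center, piece1_center, piece4_center in the frame of tray below -0.02 m and y of each of piece2_center, piece3_center, piece5_center in the frame of tray above 0.02 m) or (y of each of piece0_center, piece1_center, piece3_center in the frame of tray below -0.02 m and y of each of piece2_center, piece4_center, piece5_center in the frame of tray above 0.02 m) or (y of each of piece0_center, piece1_center, piece2_center in the frame of tray below -0.02 m and y of each of piece3_center, piece4_center, piece5_center in the frame of tray above 0.02 m)) and height (world z) of tray below 0.01 m), for 0.3 s.
2. the tray is held by the middle of its grip bar, level and still, well clear of the table, for 1.5 s (distance between the grasp point and handle below 0.05 m and height (world z) of tray between 0.06 and 0.2 m and angle between tray's own z axis and vertical below 0.09 rad and linear speed of tray below 0.03 m/s and angular speed of tray below 0.15 rad/s and contact force between tray and the fingers above 2 N and contact force between tray and bench_hook below 0.1 N and contact force between tray and strip below 0.1 N and contact force between tray and saw below 0.1 N and contact force between tray and flask below 0.1 N), for 1.5 s.
At the end, for the whole second after the job is handed in: Tray held by its bar (grasp within 50 mm of the bar's middle), 60 to 200 mm above the table, tilt under 0.09 rad, still (30 mm/s, 0.15 rad/s); six pieces in it, none on another (centres under 37 mm above its underside), three at each end (centres 20 mm or more off the bar's middle line) (all of step 2 and z of piece0_center in the frame of tray between 0 and 0.037 m and z of piece1_center in the frame of tray between 0 and 0.037 m and z of piece2_center in the frame of tray between 0 and 0.037 m and z of piece3_center in the frame of tray between 0 and 0.037 m and z of piece4_center in the frame of tray between 0 and 0.037 m and z of piece5_center in the frame of tray between 0 and 0.037 m and ((y of each of piece0_center, piece1_center, piece2_center in the frame of tray above 0.02 m and y of each of piece3_center, piece4_center, piece5_center in the frame of tray below -0.02 m) or (y of each of piece0_center, piece1_center, piece3_center in the frame of tray above 0.02 m and y of each of piece2_center, piece4_center, piece5_center in the frame of tray below -0.02 m) or (y of each of piece0_center, piece1_center, piece4_center in the frame of tray above 0.02 m and y of each of piece2_center, piece3_center, piece5_center in the frame of tray below -0.02 m) or (y of each of piece0_center, piece1_center, piece5_center in the frame of tray above 0.02 m and y of each of piece2_center, piece3_center, piece4_center in the frame of tray below -0.02 m) or (y of each of piece0_center, piece2_center, piece3_center in the frame of tray above 0.02 m and y of each of piece1_center, piece4_center, piece5_center in the frame of tray below -0.02 m) or (y of each of piece0_center, piece2_center, piece4_center in the frame of tray above 0.02 m and y of each of piece1_center, piece3_center, piece5_center in the frame of tray below -0.02 m) or (y of each of piece0_center, piece2_center, piece5_center in the frame of tray above 0.02 m and y of each of piece1_center, piece3_center, piece4_center in the frame of tray below -0.02 m) or (y of each of piece0_center, piece3_center, piece4_center in the frame of tray above 0.02 m and y of each of piece1_center, piece2_center, piece5_center in the frame of tray below -0.02 m) or (y of each of piece0_center, piece3_center, piece5_center in the frame of tray above 0.02 m and y of each of piece1_center, piece2_center, piece4_center in the frame of tray below -0.02 m) or (y of each of piece0_center, piece4_center, piece5_center in the frame of tray above 0.02 m and y of each of piece1_center, piece2_center, piece3_center in the frame of tray below -0.02 m) or (y of each of piece0_center, piece4_center, piece5_center in the frame of tray below -0.02 m and y of each of piece1_center, piece2_center, piece3_center in the frame of tray above 0.02 m) or (y of each of piece0_center, piece3_center, piece5_center in the frame of tray below -0.02 m and y of each of piece1_center, piece2_center, piece4_center in the frame of tray above 0.02 m) or (y of each of piece0_center, piece3_center, piece4_center in the frame of tray below -0.02 m and y of each of piece1_center, piece2_center, piece5_center in the frame of tray above 0.02 m) or (y of each of piece0_center, piece2_center, piece5_center in the frame of tray below -0.02 m and y of each of piece1_center, piece3_center, piece4_center in the frame of tray above 0.02 m) or (y of each of piece0_center, piece2_center, piece4_center in the frame of tray below -0.02 m and y of each of piece1_center, piece3_center, piece5_center in the frame of tray above 0.02 m) or (y of each of piece0_center, piece2_center, piece3_center in the frame of tray below -0.02 m and y of each of piece1_center, piece4_center, piece5_center in the frame of tray above 0.02 m) or (y of each of piece0_center, piece1_center, piece5_center in the frame of tray below -0.02 m and y of each of piece2_center, piece3_center, piece4_center in the frame of tray above 0.02 m) or (y of each of piece0_center, piece1_center, piece4_center in the frame of tray below -0.02 m and y of each of piece2_center, piece3_center, piece5_center in the frame of tray above 0.02 m) or (y of each of piece0_center, piece1_center, piece3_center in the frame of tray below -0.02 m and y of each of piece2_center, piece4_center, piece5_center in the frame of tray above 0.02 m) or (y of each of piece0_center, piece1_center, piece2_center in the frame of tray below -0.02 m and y of each of piece3_center, piece4_center, piece5_center in the frame of tray above 0.02 m))); the arm keeps its last pose, push and grip.
It fails at once if the tray is tipped more than 0.26 rad (15 degrees) (angle between tray's own z axis and vertical above 0.26 rad).
It fails at once if a piece falls out of the tray (z of any of piece0_center, piece1_center, piece2_center, piece3_center, piece4_center, piece5_center in the frame of tray below -0.005 m).
It fails at once if the saw, bench hook, strip or flask is moved more than 25 mm (distance of any of bench_hook, strip, saw, flask from where it was at the start of the episode above 0.025 m).
It also fails if it takes over 69 s, if anything falls off the work surface, if the arm or the gripper's body presses on something with over 40 N, if the wrist force passes 120 N, or if a joint passes its speed limit or range.

## Working session

There is one attempt and no reset: what is moved stays moved. The work goes in short steps, Python scripts to look and compute and a tool call to move; the robot and the scene stay as the last step left them, time stands still between calls to the robot, and variables do not carry over. Pictures are saved under pics/ and viewed, about 8 in all and at most 12, crops included, and the job is handed in when it is done.

Besides the shell and the picture viewer there is one more tool, called after "Call:" by a JSON object that holds its "fn" and its "kwargs", one argument or row to a line. servo_tool: Moves the arm, as the interface text tells. Its arguments: {"type":"object","properties":{"rows":{"type":"array"},"force":{"type":"number"}},"required":["rows"]}

```bash
mkdir -p pics; cat > h.py <<'E'
import numpy as np, cv2
from station import sense, snapshot, sign_off, tip_extent
def cloud(s):
    z=s["z_map"]; h,w=z.shape; f=h/2/np.tan(np.radians(s["vertical_fov"])/2)
    v,u=np.mgrid[:h,:w]
    p=np.stack([(u-s["cx"])/f*z,(v-s["cy"])/f*z,z],-1)
    T=s["cam_to_world"]; P=p@T[:3,:3].T+T[:3,3]; P[z==0]=np.nan
    return P
E
python3 - <<'E'
from h import *
s=snapshot("top"); cv2.imwrite("pics/top0.png",s["image"]); np.savez("top0.npz",**s)
t=snapshot("side"); cv2.imwrite("pics/side0.png",t["image"])
print(s["cam_to_world"],s["vertical_fov"]); print(sense()); print(tip_extent)
E
```

```text
[[-0.00661883 -0.98105585  0.193612    0.20384909]
 [-0.99997226  0.00715487  0.00206949 -0.00389467]
 [-0.00341555 -0.19359293 -0.981076    1.73252636]
 [ 0.          0.          0.          1.        ]] 48.10337803641812
{'t': 0.1, 'q': array([ 1.01448655e+00,  5.28386301e-01,  1.43377361e+00, -1.73336001e-05,
        1.18138834e+00, -1.78486778e-01]), 'qd': array([ 0.00174101, -0.00226873, -0.00145167,  0.00015922,  0.00121647,
       -0.00108031]), 'tau': array([ 2.90632997e-04, -4.43303919e+01, -1.78585660e+01, -2.43579852e-04,
        3.90872636e-03,  7.53085061e-06]), 'tcp_pos': array([0.23036373, 0.58066774, 0.40382326]), 'tool_rot': array([ 1.87786540e-01,  9.82209377e-01, -9.15425146e-04, -3.43734628e-04]), 'force': array([-0.04183309,  0.33188896, -0.14614609]), 'ft_torque': array([-0.02512422,  0.00227249,  0.00897953]), 'finger_gap': 0.9998784456531455}
0.1734
```

View pics/top0.png

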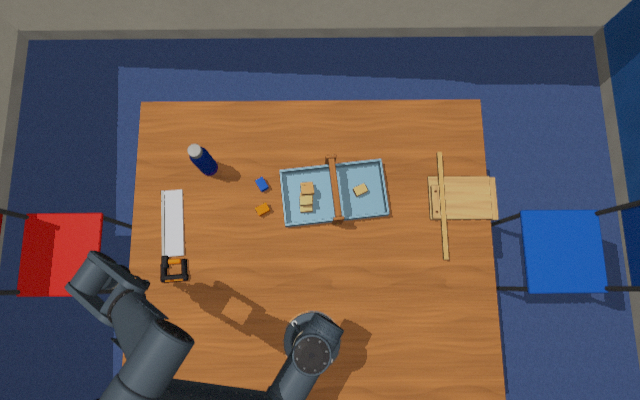

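View pics/side0.png

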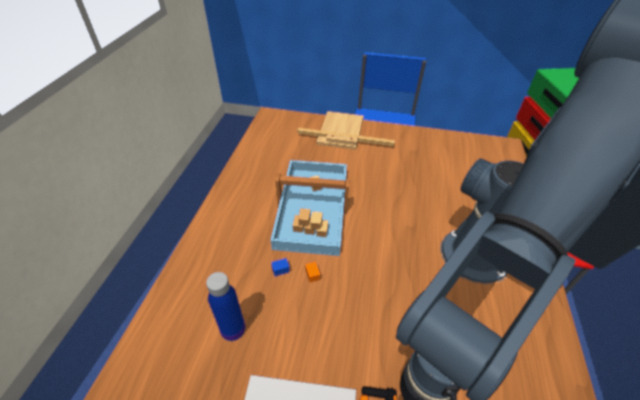

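The top view shows the tray around (334,193), with its bar from (331,160) to (337,222). The heap is on the +y side at (307,197) and the lone piece is at (361,189). The flask stands at (205,160), and the coloured look-alikes are at (262,185) and (263,210). Next I measure.

```bash
python3 - <<'E'
from h import *
s=dict(np.load("top0.npz")); P=cloud(s); im=s["image"]
hsv=cv2.cvtColor(im,cv2.COLOR_BGR2HSV)
roi=np.zeros(im.shape[:2],bool); roi[150:235,272:398]=1
Z=P[...,2]
blue=roi&(hsv[...,0]>85)&(hsv[...,0]<110)&(hsv[...,2]>90)
rim=blue&(Z>.035)&(Z<.06)
r=cv2.minAreaRect(P[rim][:,:2].astype(np.float32)); print("rim",r, rim.sum(), np.median(P[blue&(Z<.03)][:,2]))
bar=roi&(Z>.12)&(Z<.16); b=P[bar]; print("bar",cv2.minAreaRect(b[:,:2].astype(np.float32)),np.median(b[:,2]))
wood=roi&(hsv[...,0]>10)&(hsv[...,0]<28)&(hsv[...,2]>120)&~bar&(Z>.02)
for nm,m in (("top",wood&(Z>.06)&(Z<.1)),("low",wood&(Z<=.055)&(Z>.03))):
  n,l,st,c=cv2.connectedComponentsWithStats(m.astype(np.uint8))
  for i in range(1,n):
    if st[i,4]>8: q=P[l==i]; print(nm,st[i],cv2.minAreaRect(q[:,:2].astype(np.float32)),np.median(q[:,2]))
cv2.imwrite("pics/crop1.png",cv2.resize(im[150:235,272:398],None,fx=6,fy=6,interpolation=cv2.INTER_CUBIC))
E
```

```text
rim ((0.5536689162254333, -0.08772704005241394), (0.22293204069137573, 0.3984244167804718), 6.070590972900391) 719 0.00875780449812602
bar ((0.5527090430259705, -0.08603483438491821), (0.24383755028247833, 0.03763739392161369), 6.3827924728393555) 0.13803311904083593
top [299 185  15  21 226] ((0.5356590151786804, 0.017125770449638367), (0.052911415696144104, 0.07658985257148743), 89.53103637695312) 0.0766869354721873
low [300 182  13   4  39] ((0.5872846245765686, 0.017276670783758163), (0.011257724836468697, 0.047398436814546585), 6.023977756500244) 0.04324415374630908
low [354 183  14  13 105] ((0.5643070936203003, -0.19124272465705872), (0.0342337004840374, 0.046672143042087555), 23.910478591918945) 0.04249472863952941
low [309 195   4   6   9] ((0.5343424081802368, -0.00413948018103838), (0.022497940808534622, 0.010160851292312145), 30.410858154296875) 0.04314388424259086
low [300 205  13   7  74] ((0.489450603723526, 0.018070237711071968), (0.02123122103512287, 0.046941135078668594), 5.939658164978027) 0.042947154252002684
```

View pics/crop1.png

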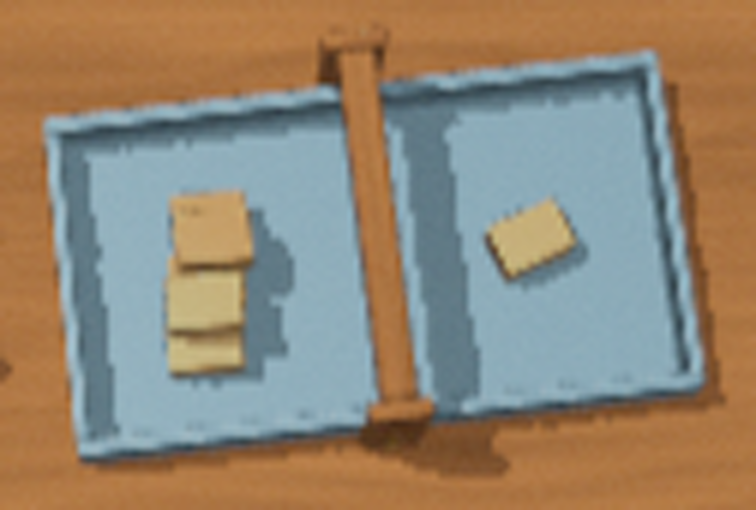

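Call:
{"fn": "servo_tool", "kwargs": {
  "rows": [
    [[-491,-408,40],0,1],
    [[-491,-408,40],0,1],
    [[-491,-408,40],0,1],
    [[-491,-408,40],0,1],
    [[-491,-408,40],0,1],
    [[-491,-408,40],0,1],
    [[-491,-408,40],0,1],
    [[-491,-408,40],0,1]
  ]
}}

```text
t: 0.9
tcp_pos: [0.4221, 0.2286, 0.3793]
tool_rot: [0.188, 0.982, -0.001, -0.0]
force: [-0.1, 0.7, -0.6]
finger_gap: 1.002
```

Call:
{"fn": "servo_tool", "kwargs": {
  "rows": [
    [[-183,-152,20],-28,1],
    [[-183,-152,20],-28,1],
    [[-183,-152,20],-28,1],
    [[-183,-152,20],-28,1],
    [[-183,-152,20],-28,1],
    [[-183,-152,20],-28,1],
    [[-183,-152,20],-28,1]
  ]
}}

```text
t: 1.6
tcp_pos: [0.5366, 0.0182, 0.3589]
tool_rot: [-0.054, 0.999, -0.001, -0.001]
force: [-0.6, 0.1, 0.8]
finger_gap: 0.997
```

```bash
cat >> h.py <<'E'
from scipy.spatial.transform import Rotation as R
def to(x,y,z,yaw):  # yaw (deg) of tool y in world
    s=sense(); M=R.from_quat(s["tool_rot"]).as_matrix()
    d=M.T@(np.array([x,y,z])-s["tcp_pos"])*1e3
    t=-((yaw-np.degrees(np.arctan2(M[1,1],M[0,1]))+90)%180-90)
    return np.round(d,1),round(t,2)
def wcloud(s):  # equidistant fisheye, z along the axis
    z=s["z_map"]; h,w=z.shape; f=h/2/np.tan(np.radians(s["vertical_fov"])/2)
    v,u=np.mgrid[:h,:w]; a=u-s["cx"]; b=v-s["cy"]; r=np.hypot(a,b)+1e-9; k=np.tan(np.minimum(r/f,1.5))*z/r
    T=s["cam_to_world"]; P=np.stack([a*k,b*k,z],-1)@T[:3,:3].T+T[:3,3]; P[z==0]=np.nan
    return P
def tray(P,c=(.553,-.087),yaw=6.2):
    a=np.radians(yaw); d=P[...,:2]-np.array(c)
    return np.stack([d@[np.cos(a),np.sin(a)],d@[-np.sin(a),np.cos(a)]],-1)
E
python3 - <<'E'
from h import *
s=snapshot("wrist"); cv2.imwrite("pics/w1.png",s["image"]); np.savez("w1.npz",**s)
P=wcloud(s); Z=P[...,2]; hsv=cv2.cvtColor(s["image"],cv2.COLOR_BGR2HSV)
print(sense()["tcp_pos"],sense()["q"])
T=tray(P); inside=(abs(T[...,0])<.1)&(abs(T[...,1])<.19)
for lo,hi in ((.065,.09),(.035,.05)):
  m=inside&(Z>lo)&(Z<hi)&(hsv[...,0]<30); m=cv2.erode(m.astype(np.uint8),np.ones((2,2)))
  n,l,st,c=cv2.connectedComponentsWithStats(m)
  for i in range(1,n):
    if st[i,4]>40: q=P[l==i]; print(lo,st[i],cv2.minAreaRect(q[:,:2].astype(np.float32)),np.median(q[:,2]))
E
```

```text
[0.53570366 0.01958719 0.35893709] [-1.71702703e-01  4.70904936e-01  1.70230298e+00 -1.67328075e-03
  9.71539072e-01 -1.85100656e+00]
0.065 [ 294  155   57   42 2196] ((0.5172888040542603, 0.018947429955005646), (0.034488752484321594, 0.047266144305467606), 5.066328525543213) 0.0761863614518053
0.065 [ 284  201   55   39 2041] ((0.5584384799003601, 0.0134966429322958), (0.03447682037949562, 0.04732626676559448), 4.679732799530029) 0.07613175191746252
0.035 [ 299  130   52   24 1111] ((0.4910772740840912, 0.019077878445386887), (0.020872140303254128, 0.04753949120640755), 3.800849199295044) 0.04224107433373403
0.035 [110 174  42  40 950] ((0.5651187300682068, -0.18945319950580597), (0.032180581241846085, 0.04748110473155975), 25.413551330566406) 0.04189220258904855
0.035 [290 240  45   3  72] ((0.5928551554679871, 0.01753845624625683), (0.002468738006427884, 0.04497600346803665), 4.686697959899902) 0.04189786160840053
```

View pics/w1.png

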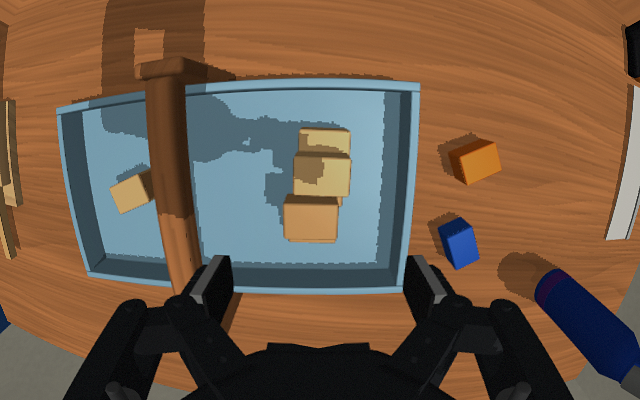

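```bash
python3 -c "
from h import *
print(to(.5173,.0189,.220,95))"
```

```text
(array([ 17.9,   1.4, 139. ]), np.float64(1.27))
```

Call:
{"fn": "servo_tool", "kwargs": {
  "rows": [
    [[18,1,40],1.3,1],
    [[18,1,80],1.3,1],
    [[18,1,110],1.3,1],
    [[18,1,130],1.3,1],
    [[18,1,139],1.3,1],
    [[18,1,139],1.3,1],
    [[18,1,139],1.3,0],
    [[18,1,139],1.3,-0.3]
  ],
  "force": 30
}}

```text
t: 2.45
tcp_pos: [0.5176, 0.0189, 0.2212]
tool_rot: [-0.044, 0.999, -0.001, -0.001]
force: [-0.3, -0.1, 1.0]
finger_gap: 0.691
```

Call:
{"fn": "servo_tool", "kwargs": {
  "rows": [
    [[0,0,0],0,-0.3],
    [[0,0,0],0,-0.3],
    [[0,0,0],0,-0.3]
  ]
}}

```text
t: 2.75
tcp_pos: [0.518, 0.0188, 0.2221]
tool_rot: [-0.044, 0.999, -0.001, 0.0]
force: [0.2, 0.2, 6.6]
finger_gap: 0.555
```

Call:
{"fn": "servo_tool", "kwargs": {
  "rows": [
    [[0,0,-20],0,-0.3],
    [[0,0,-60],0,-0.3],
    [[0,0,-100],0,-0.3],
    [[0,0,-130],0,-0.3],
    [[0,0,-130],0,-0.3]
  ]
}}

```text
t: 3.25
tcp_pos: [0.519, 0.0188, 0.3563]
tool_rot: [-0.044, 0.999, -0.002, 0.005]
force: [0.7, -0.8, -0.9]
finger_gap: 0.556
```

```bash
python3 -c "
from h import *
print(to(.5045,-.1959,.35,96), to(.5045,-.1959,.192,96),sense()['finger_gap'],sense()['force'])"
```

```text
(array([  33.2, -212.5,    6.8]), np.float64(-1.0)) (array([  34.8, -211.9,  164.8]), np.float64(-1.0)) 0.5559442033071809 [ 0.70982876 -0.83975503 -0.8936798 ]
```

Call:
{"fn": "servo_tool", "kwargs": {
  "rows": [
    [[8,-50,0],-1,-0.3],
    [[16,-100,0],-1,-0.3],
    [[24,-150,0],-1,-0.3],
    [[32,-200,0],-1,-0.3],
    [[34,-213,0],-1,-0.3],
    [[34,-213,40],-1,-0.3],
    [[34,-213,80],-1,-0.3],
    [[34,-213,80],-1,-0.3]
  ]
}}

```text
t: 4.05
tcp_pos: [0.5021, -0.1953, 0.2715]
tool_rot: [-0.052, 0.999, 0.002, -0.001]
force: [-0.2, -0.1, -0.2]
finger_gap: 0.559
```

```bash
python3 -c "
from h import *
print(to(.5045,-.1959,.190,96),sense()['finger_gap'],sense()['force'])"
```

```text
(array([-2.3, -1.3, 81.5]), np.float64(-0.05)) 0.5587949078282257 [-0.24909357 -0.10322104 -0.18538167]
```

Call:
{"fn": "servo_tool", "kwargs": {
  "rows": [
    [[-2,-1,30],0,-0.3],
    [[-2,-1,60],0,-0.3],
    [[-2,-1,76],0,-0.3],
    [[-2,-1,81],0,-0.3],
    [[-2,-1,81],0,-0.3],
    [[-2,-1,81],0,0.6],
    [[-2,-1,81],0,0.6],
    [[-2,-1,81],0,0.6]
  ]
}}

```text
t: 4.85
tcp_pos: [0.5045, -0.1958, 0.1917]
tool_rot: [-0.052, 0.999, 0.002, 0.0]
force: [0.1, -0.4, -0.4]
finger_gap: 0.804
```

Call:
{"fn": "servo_tool", "kwargs": {
  "rows": [
    [[0,0,-20],0,0.8],
    [[0,0,-60],0,1],
    [[0,0,-110],0,1],
    [[0,0,-155],0,1],
    [[0,0,-160],0,1]
  ]
}}

```text
t: 5.35
tcp_pos: [0.5058, -0.1972, 0.358]
tool_rot: [-0.052, 0.999, -0.002, 0.006]
force: [0.7, -0.3, -0.3]
finger_gap: 0.999
```

```bash
python3 -c "
from h import *
print(to(.5584,.0135,.35,94.8),sense()['finger_gap'],sense()['force'])"
```

```text
(array([-74.1, 204.1,   7.9]), np.float64(1.17)) 0.9987003029483171 [ 0.65013529 -0.32864182 -0.27852125]
```

Travel back above B; then re-check with the wrist camera (numbers only).

Call:
{"fn": "servo_tool", "kwargs": {
  "rows": [
    [[-17,48,0],1.2,1],
    [[-34,96,0],1.2,1],
    [[-51,144,0],1.2,1],
    [[-68,190,0],1.2,1],
    [[-74,204,0],1.2,1],
    [[-74,204,0],1.2,1]
  ]
}}

```text
t: 5.95
tcp_pos: [0.5581, 0.0162, 0.3576]
tool_rot: [-0.044, 0.999, -0.002, 0.006]
force: [-0.0, -0.2, 0.6]
finger_gap: 0.998
```

```bash
cat > look.py <<'E'
from h import *
import sys
s=snapshot("wrist"); cv2.imwrite("pics/%s.png"%sys.argv[1],s["image"])
P=wcloud(s); Z=P[...,2]; hsv=cv2.cvtColor(s["image"],cv2.COLOR_BGR2HSV)
T=tray(P); inside=(abs(T[...,0])<.1)&(abs(T[...,1])<.19)
rim=(Z>.044)&(Z<.056)&(hsv[...,0]>85)&(hsv[...,0]<115)&(abs(T[...,0])<.13)&(abs(T[...,1])<.22)
print("rim",cv2.minAreaRect(P[rim][:,:2].astype(np.float32)))
bar=(Z>.13)&(Z<.145)&(abs(T[...,1])<.04); print("bar",bar.sum(),cv2.minAreaRect(P[bar][:,:2].astype(np.float32)) if bar.sum()>9 else "")
for lo,hi in ((.065,.09),(.035,.05)):
  m=inside&(Z>lo)&(Z<hi)&(hsv[...,0]<30); m=cv2.erode(m.astype(np.uint8),np.ones((2,2)))
  n,l,st,c=cv2.connectedComponentsWithStats(m)
  for i in range(1,n):
    if st[i,4]>40: q=P[l==i]; r=cv2.minAreaRect(q[:,:2].astype(np.float32)); print(lo,st[i],r,tray(np.array(r[0])))
E
python3 look.py w2; python3 -c "
from h import *
print(to(.5584,.0135,.222,94.8))"
```

```text
rim ((0.555705726146698, -0.0882919579744339), (0.22243168950080872, 0.4005829989910126), 6.116800308227539)
bar 8465 ((0.5525379180908203, -0.08695821464061737), (0.24036936461925507, 0.04013390466570854), 6.371301651000977)
0.065 [ 289  174   56   39 2114] ((0.5580710768699646, 0.013364572077989578), (0.033420972526073456, 0.047485996037721634), 5.391502857208252) [0.01588073 0.09922986]
0.035 [ 107  103   39   34 1080] ((0.5048355460166931, -0.19361121952533722), (0.03280901908874512, 0.04705806449055672), 2.9662373065948486) [-0.05939668 -0.10078592]
0.035 [ 304  103   52   36 1771] ((0.4975875914096832, 0.019847087562084198), (0.03242853656411171, 0.046861544251441956), 5.110429286956787) [-0.04354888  0.11220664]
0.035 [ 295  147   54   34 1172] ((0.5350587964057922, 0.017787054181098938), (0.04997948184609413, 0.031197460368275642), 86.52853393554688) [-0.00651933  0.10611179]
0.035 [111 154  41  42 991] ((0.5653448700904846, -0.18932269513607025), (0.03206932544708252, 0.0475773811340332), 25.039636611938477) [ 0.00122188 -0.10305744]
0.035 [294 214  48   6 240] ((0.5910024046897888, 0.017101798206567764), (0.006240617949515581, 0.04629827290773392), 3.5545647144317627) [0.04902305 0.09938867]
(array([  1.1,  -0.6, 135.5]), np.float64(0.14))
```

Call:
{"fn": "servo_tool", "kwargs": {
  "rows": [
    [[1,-1,40],0,1],
    [[1,-1,80],0,1],
    [[1,-1,110],0,1],
    [[1,-1,128],0,1],
    [[1,-1,135],0,1],
    [[1,-1,135],0,0.4],
    [[1,-1,135],0,-0.3],
    [[1,-1,135],0,-0.3]
  ]
}}

```text
t: 6.8
tcp_pos: [0.5591, 0.0126, 0.224]
tool_rot: [-0.043, 0.999, -0.003, 0.007]
force: [0.5, -0.3, 0.3]
finger_gap: 0.558
```

Call:
{"fn": "servo_tool", "kwargs": {
  "rows": [
    [[0,0,0],0,-0.3],
    [[0,0,0],0,-0.3],
    [[0,0,0],0,-0.3]
  ]
}}

```text
t: 7.1
tcp_pos: [0.5591, 0.0127, 0.2245]
tool_rot: [-0.043, 0.999, -0.003, 0.007]
force: [-0.1, -0.2, -0.1]
finger_gap: 0.556
```

Call:
{"fn": "servo_tool", "kwargs": {
  "rows": [
    [[0,0,-20],0,-0.3],
    [[0,0,-60],0,-0.3],
    [[0,0,-100],0,-0.3],
    [[0,0,-130],0,-0.3],
    [[0,0,-130],0,-0.3]
  ]
}}

```text
t: 7.6
tcp_pos: [0.5584, 0.0134, 0.3591]
tool_rot: [-0.043, 0.999, -0.004, 0.012]
force: [0.8, -0.1, -0.2]
finger_gap: 0.554
```

```bash
python3 -c "
from h import *
print(to(.6238,-.1829,.35,96),sense()['finger_gap'],sense()['force'])"
```

```text
(array([ -47.9, -201.1,   12. ]), np.float64(-1.05)) 0.5541307732822756 [ 0.77281944 -0.13448997 -0.23037885]
```

Call:
{"fn": "servo_tool", "kwargs": {
  "rows": [
    [[-12,-48,0],-1,-0.3],
    [[-24,-97,0],-1,-0.3],
    [[-36,-146,0],-1,-0.3],
    [[-46,-192,0],-1,-0.3],
    [[-48,-201,0],-1,-0.3],
    [[-48,-201,40],-1,-0.3],
    [[-48,-201,80],-1,-0.3],
    [[-48,-201,80],-1,-0.3]
  ]
}}

```text
t: 8.4
tcp_pos: [0.6226, -0.1817, 0.2751]
tool_rot: [-0.052, 0.999, 0.0, 0.005]
force: [-0.9, 1.2, -1.7]
finger_gap: 0.554
```

```bash
python3 -c "
from h import *
print(to(.6238,-.1829,.192,96),sense()['finger_gap'],sense()['force'])"
```

```text
(array([-0.2, -1.3, 83.1]), np.float64(-0.06)) 0.5537804028220004 [-0.87603394  1.17418443 -1.6738462 ]
```

Call:
{"fn": "servo_tool", "kwargs": {
  "rows": [
    [[0,-1,30],0,-0.3],
    [[0,-1,60],0,-0.3],
    [[0,-1,77],0,-0.3],
    [[0,-1,82],0,-0.3],
    [[0,-1,82],0,-0.3],
    [[0,-1,82],0,0.6],
    [[0,-1,82],0,0.6],
    [[0,-1,82],0,0.6]
  ]
}}

```text
t: 9.2
tcp_pos: [0.624, -0.1828, 0.1945]
tool_rot: [-0.052, 0.999, -0.001, 0.006]
force: [0.2, -0.3, -0.1]
finger_gap: 0.799
```

Call:
{"fn": "servo_tool", "kwargs": {
  "rows": [
    [[0,0,-20],0,0.8],
    [[0,0,-60],0,1],
    [[0,0,-110],0,1],
    [[0,0,-155],0,1],
    [[0,0,-180],0,1],
    [[0,0,-180],0,1]
  ]
}}

```text
t: 9.8
tcp_pos: [0.6228, -0.1832, 0.3807]
tool_rot: [-0.052, 0.999, -0.003, 0.012]
force: [0.3, -0.8, 0.9]
finger_gap: 1.003
```

```bash
python3 -c "
from h import *
print(to(.553,-.087,.36,96.2),sense()['finger_gap'],sense()['force'])"
```

```text
(array([ 59.9, 103.1,  18.6]), np.float64(-0.25)) 1.0034612072878162 [ 0.28631794 -0.81091578  0.90696714]
```

Call:
{"fn": "servo_tool", "kwargs": {
  "rows": [
    [[25,43,5],0,1],
    [[50,86,10],0,1],
    [[60,103,10],0,1],
    [[60,103,10],0,1],
    [[60,103,10],0,1]
  ]
}}

```text
t: 10.3
tcp_pos: [0.5528, -0.087, 0.3683]
tool_rot: [-0.052, 0.999, -0.004, 0.012]
force: [-0.5, 0.6, 0.2]
finger_gap: 1.0
```

```bash
python3 look.py w3; python3 -c "
from h import *
print(sense()['tcp_pos'],sense()['tool_rot'])
s=snapshot('top');cv2.imwrite('pics/top2.png',s['image'])"
```

```text
rim ((0.5545845031738281, -0.08803993463516235), (0.21997006237506866, 0.4005048871040344), 6.149973392486572)
bar 11255 ((0.5543994903564453, -0.08772522211074829), (0.24402768909931183, 0.03999004140496254), 6.230587959289551)
0.035 [ 195  103   47   34 1485] ((0.5048176646232605, -0.1940341740846634), (0.03309387341141701, 0.04745005443692207), 4.503152370452881) [-0.05946014 -0.10120447]
0.035 [ 409  118   47   36 1433] ((0.4977719187736511, 0.01838080957531929), (0.03336930274963379, 0.049612343311309814), 3.7906243801116943) [-0.04352399  0.11072903]
0.035 [ 195  157   51   43 1337] ((0.564815104007721, -0.18991990387439728), (0.0329086035490036, 0.047602329403162), 25.117095947265625) [ 0.00063071 -0.10359395]
0.035 [ 400  158   47   34 1394] ((0.5385591983795166, 0.01713680848479271), (0.03420189023017883, 0.04966973140835762), 5.53696346282959) [-0.00310963  0.10508731]
0.035 [ 392  195   47   31 1302] ((0.577329158782959, 0.01628376543521881), (0.03375934436917305, 0.049610741436481476), 4.450198173522949) [0.03534144 0.10005212]
0.035 [ 205  216   44   30 1168] ((0.6235029101371765, -0.1821974664926529), (0.03426005318760872, 0.04732837900519371), 5.123727321624756) [ 0.05980927 -0.10225492]
[ 0.5533988  -0.08763421  0.36848832] [-0.05186162  0.99857376 -0.00384446  0.01208449]
```

View pics/w3.png

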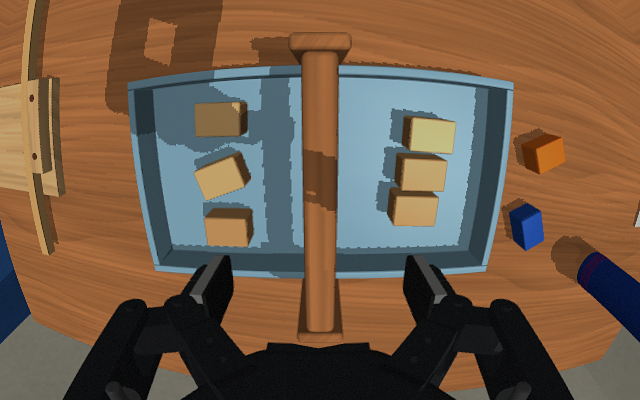

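Image w3 shows all six pieces flat, three on each side of the bar (columns near x=220 and x=425). The bar is between the open fingers. Next is gripping the bar.

```bash
python3 -c "
from h import *
print(to(.5543,-.0878,.278,96.2))"
```

```text
(array([ 1.5,  0.9, 90.5]), np.float64(-0.29))
```

Call:
{"fn": "servo_tool", "kwargs": {
  "rows": [
    [[1.5,0.5,30],-0.3,1],
    [[1.5,0.5,60],-0.3,1],
    [[1.5,0.5,82],-0.3,1],
    [[1.5,0.5,90],-0.3,1],
    [[1.5,0.5,90],-0.3,0.4],
    [[1.5,0.5,90],-0.3,0],
    [[1.5,0.5,90],-0.3,-0.3],
    [[1.5,0.5,90],-0.3,-0.3]
  ],
  "force": 40
}}

```text
t: 11.2
tcp_pos: [0.5547, -0.0884, 0.2797]
tool_rot: [-0.054, 0.998, -0.004, 0.013]
force: [0.0, -0.4, 0.6]
finger_gap: 0.358
```

Call:
{"fn": "servo_tool", "kwargs": {
  "rows": [
    [[0,0,0],0,-0.6],
    [[0,0,0],0,-0.8],
    [[0,0,0],0,-0.8],
    [[0,0,0],0,-1],
    [[0,0,0],0,-1]
  ],
  "force": 110
}}

```text
t: 11.7
tcp_pos: [0.5547, -0.0881, 0.2803]
tool_rot: [-0.054, 0.998, -0.004, 0.013]
force: [-1.4, 2.4, 5.1]
finger_gap: 0.263
```

```bash
python3 -c "
from h import *
s=sense();print(s['tcp_pos'],s['finger_gap'],s['force'],s['ft_torque'],to(.5543,-.0878,.278,96.2))"
```

```text
[ 0.554694   -0.0880503   0.28027057] 0.26287989525059124 [-1.39509687  2.359181    5.14900544] [1.01274481 0.24011361 0.0057841 ] (array([0.4, 0.3, 2.3]), np.float64(-0.02))
```

Call:
{"fn": "servo_tool", "kwargs": {
  "rows": [
    [[0,0,-2],0,-1],
    [[0,0,-5],0,-1],
    [[0,0,-9],0,-1],
    [[0,0,-13],0,-1],
    [[0,0,-17],0,-1],
    [[0,0,-20],0,-1],
    [[0,0,-20],0,-1],
    [[0,0,-20],0,-1]
  ]
}}

```text
t: 12.5
tcp_pos: [0.5541, -0.0879, 0.3004]
tool_rot: [-0.054, 0.998, -0.004, 0.014]
force: [0.6, -0.3, -6.9]
finger_gap: 0.262
```

```bash
cat > lvl.py <<'E'
from h import *
s=sense(); print(s['tcp_pos'],s['tool_rot'],s['finger_gap'],s['force'],s['ft_torque'])
s=snapshot("top"); P=cloud(s); hsv=cv2.cvtColor(s["image"],cv2.COLOR_BGR2HSV); T=tray(P)
import sys; cv2.imwrite("pics/%s.png"%sys.argv[1],s["image"][130:260,240:430].repeat(4,0).repeat(4,1))
Z=P[...,2]; b=float(sys.argv[2])
m=(abs(T[...,0])<.085)&(abs(T[...,1])<.18)&(hsv[...,0]>85)&(hsv[...,0]<115)&(abs(Z-b-.008)<.03)
A=np.c_[T[m],np.ones(m.sum())]
for _ in range(3):
  c=np.linalg.lstsq(A,Z[m],rcond=None)[0]; k=abs(A@c-Z[m])<.006; m2=np.where(m); m=m.copy(); m[m2[0][~k],m2[1][~k]]=0; A=A[k]
print("floor slope x,y, height",c,m.sum())
E
python3 lvl.py l1 .02
```

```text
[ 0.55411494 -0.08792017  0.30038294] [-0.05402804  0.99843903 -0.00408141  0.01355807] 0.2623595391109747 [ 0.64244472 -0.29664411 -6.89484102] [-0.01060375  0.09324363  0.02830746]
floor slope x,y, height [-0.00225957 -0.00358347  0.02892805] 945
```

Level and lifted 2 cm. Raising it by 80 mm more.

Call:
{"fn": "servo_tool", "kwargs": {
  "rows": [
    [[0,0,-4],0,-1],
    [[0,0,-12],0,-1],
    [[0,0,-22],0,-1],
    [[0,0,-32],0,-1],
    [[0,0,-42],0,-1],
    [[0,0,-52],0,-1],
    [[0,0,-60],0,-1],
    [[0,0,-66],0,-1]
  ]
}}

```text
t: 13.35
tcp_pos: [0.5523, -0.0875, 0.3673]
tool_rot: [-0.054, 0.998, -0.004, 0.014]
force: [0.3, 0.8, -7.1]
finger_gap: 0.267
```

Call:
{"fn": "servo_tool", "kwargs": {
  "rows": [
    [[0,0,-4],0,-1],
    [[0,0,-8],0,-1],
    [[0,0,-11],0,-1],
    [[0,0,-13],0,-1],
    [[0,0,-13],0,-1],
    [[0,0,-13],0,-1],
    [[0,0,-13],0,-1],
    [[0,0,-13],0,-1]
  ]
}}

```text
t: 14.15
tcp_pos: [0.5518, -0.0873, 0.38]
tool_rot: [-0.054, 0.998, -0.004, 0.014]
force: [-0.4, -1.0, -6.4]
finger_gap: 0.264
```

Call:
{"fn": "servo_tool", "kwargs": {
  "rows": [
    [[0,0,0],0,-1],
    [[0,0,0],0,-1],
    [[0,0,0],0,-1],
    [[0,0,0],0,-1],
    [[0,0,0],0,-1],
    [[0,0,0],0,-1],
    [[0,0,0],0,-1],
    [[0,0,0],0,-1]
  ]
}}

```text
t: 14.95
tcp_pos: [0.5518, -0.0873, 0.38]
tool_rot: [-0.054, 0.998, -0.004, 0.014]
force: [-0.9, 0.2, -6.8]
finger_gap: 0.262
```

Call:
{"fn": "servo_tool", "kwargs": {
  "rows": [
    [[0,0,0],0,-1],
    [[0,0,0],0,-1],
    [[0,0,0],0,-1],
    [[0,0,0],0,-1],
    [[0,0,0],0,-1],
    [[0,0,0],0,-1],
    [[0,0,0],0,-1],
    [[0,0,0],0,-1]
  ]
}}

```text
t: 15.75
tcp_pos: [0.5518, -0.0873, 0.38]
tool_rot: [-0.054, 0.998, -0.004, 0.014]
force: [-0.1, 0.1, -7.5]
finger_gap: 0.261
```

Call:
{"fn": "servo_tool", "kwargs": {
  "rows": [
    [[0,0,0],0,-1],
    [[0,0,0],0,-1],
    [[0,0,0],0,-1],
    [[0,0,0],0,-1],
    [[0,0,0],0,-1],
    [[0,0,0],0,-1],
    [[0,0,0],0,-1],
    [[0,0,0],0,-1]
  ]
}}

```text
t: 16.55
tcp_pos: [0.5518, -0.0873, 0.38]
tool_rot: [-0.054, 0.998, -0.004, 0.014]
force: [-0.0, 0.2, -8.0]
finger_gap: 0.268
```

```bash
python3 lvl.py l2 .10
```

```text
[ 0.55183877 -0.08733421  0.38001241] [-0.0540054   0.9984395  -0.00407313  0.01361619] 0.26778027300913154 [-0.03155423  0.19404057 -7.9860585 ] [ 0.03257852 -0.05859056  0.00925116]
floor slope x,y, height [ 0.00187541 -0.00481016  0.10861867] 1414
```

View pics/l2.png

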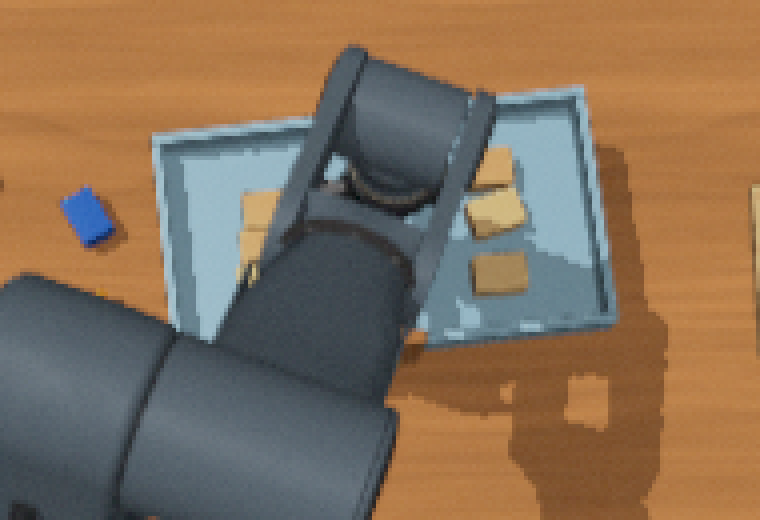

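The tray hangs level (slope under 0.005) at about 10 cm. The three pieces on the right, near (495,165), (497,210) and (500,272), lie flat. The left ones, near (260,210), are partly hidden by the arm. Handing in.

```bash
python3 -c "
from h import *
print(sign_off())"
```

```text
the job is handed in; nothing more can be done
None
```

I moved the two top pieces of the heap into the tray's other end, beside the lone piece. Then I gripped the bar at its middle with 110 N, lifted the tray about 100 mm, held it still for over 2 s, and handed in at about 16.6 s. It was still held up.

- **Before the lift:** the wrist camera showed all six pieces one deep. They lay three on each side of the bar, with centres about 100–111 mm from its middle line.
- **After the lift:** the floor of the tray measured at height 0.109 m, which puts its underside at about 0.10 m. Its slope was under 0.005 rad, the TCP reading did not change, and the tool carried a steady load of about 7–8 N.
- **Not fully seen:** in the last picture the arm partly hid the pieces on the +y side, so I did not see all three after the lift. The -y three lay flat.
- **Bystanders:** I never worked near the saw, bench hook, strip or flask, but I did not measure their positions again at the end.

No check failed or disagreed.

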